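# Tip the washed rolling pin into its crock

## Robot

A 7-joint arm with a two-finger parallel gripper is mounted at the origin on the work surface. World frame = base frame: x ahead of the robot, y to its left, z up, the work surface at z = 0. Lengths are in m, angles in degrees, forces in N, time in s.
With the tool pointing down it reaches from about 0.35 to 0.9 m from the base axis. Payload 8.1 kg.
Tool frame: the origin (TCP) lies at the very end of the fingers, on their centre line; the grasp point (between the pads) lies 19 mm behind it; z points along the fingers, y is the line along which they close (so a half turn about z gives the same grasp; the last joint's range is limited). The gripper opens to 92 mm and grips with 3 to 60 N. Pads are 19 mm wide; open, the fingers measure 130 mm over their backs; the gripper's body (75 mm by 190 mm) begins 47 mm behind the grasp point.
Start: joints at [-72.17, 24.895, 1.432, 90.138, -0.665, 64.973, -4.303], TCP at [0.251, 0.572, 0.227] pointing down, gripper open.
Joint ranges: [-149.89, 149.89], [-25.12, 119.58], [-72.63, 75.52], [4.76, 147.25], [-75.54, 255.54], [6.69, 114.76], [-157.13, 157.13]. Speed limits (degrees/s): [127.2, 127.2, 172.46, 172.46, 180, 180, 180].

## Interface

Orientations are given as [roll, pitch, yaw] about the fixed x, y, z axes, in that order (R = Rz(yaw) Ry(pitch) Rx(roll)).
In Python, from station import robot gives the robot as it stands.
- The arm moves only by the shell command python3 -m handwheel 'ROWS'. ROWS is JSON, a list of rows, each an object of numbers: "dx", "dy", "dz": the shift along the tool's x, y, z scaled (see below); "twist": the turn about the tool's z scaled (see below); "gripper": the opening, from -1 (shut) to 1 (fully open). A call has 1 to 5 rows; each row shifts and turns the commanded pose from where the row before left it, along the tool's axes as they then stand; what a row does not reach is not made up. The controller multiplies each number of a shift by 2 cm and each number of a turn by 8 degrees. A row lasts 1/10 s, in which the tool goes at most 50 mm and 8.59 degrees, less where a joint would pass 70% of its speed; a pose out of reach is approached as far as the arm can. A call with a number of a shift or a turn outside -1 to 1 is refused whole. A call with a gripper value outside its range is refused whole. The fingers move at their own pace and stop on an object; the grip force is fixed at half the most. Time passes only in rows, so rows that do not move let the fingers close. It gives the time, the measured TCP pose, the force, the opening and the grip force at its end, in the units of the state.
- robot.get_state(): the state, without advancing time (a new reading comes with each control period).
- robot.read_camera(name): name is "side" or "top"; returns the picture (420x560x3 uint8, red, green, blue); there is no depth.
- robot.get_calibration(name): a dict with "fovy" (degrees; the focal length in pixels is half the picture's height over the tangent of half this angle, whatever the lens; pixels are square), "cx", "cy" (the principal point, pixels), "distortion" ([k1, k2, p1, p2, k3] as OpenCV has them; the pictures are not rectified), "cam_to_world" (4x4, takes a point from camera to world coordinates). Camera axes: x right, y up, looking along -z (the intrinsics and any distortion apply to the point x, -y, -z); pixel columns grow to the right and rows downward; lengths in m; the calibration is good to about 2 mm. A picture is of the moment at which its call begins. get_calibration takes no time and is no camera call.
- robot.sign_off(): hands the job in; it is judged then, once.
The state is a dict: "time_s": time; "q": joint angles; "joint_vel": joint speeds; "tau": joint torques, N m; "ee_pos": TCP position; "orientation": TCP orientation; "contact_force": force on the tool from outside, world axes, zero at the start; "torque": the same for the moment, N m; "opening": finger opening in m; "grasp_force": force on a finger pad.
Only numpy, scipy, OpenCV 4.12 (cv2) and the standard library are available. Lean on these libraries where they do the work, as an engineer would, in place of code of your own. Each camera call takes 0.05 s, during which the arm holds its last target. There are 200 camera calls.

## Task

Move the white utensil crock across the bench until it stands under the mouth of the drying trough, then raise the trough, which has a red lifting bar, so that the washed rolling pin slides out end-down into the crock. Then lower the empty trough back onto its rest without letting it drop, and let go. Never touch the clean pin with the robot, keep the crock standing, and leave the cake, jar and palette knife where they are.

Things in the scene. Friction and masses are not known exactly. Their poses are not given: they have to be found in the camera images.
- stand: Fixed steel stand of the trough. Origin on the bench below the mouth lip; x points level out of the mouth, z up. Base plate 100 wide, 12 high, from x = -28 to -198 mm; cheeks (outer faces y = +-34, x = -98 to -38) carry arms 107 to 125 mm high reaching to x = +6. Nothing stands in front of x = +8 mm.
- lip (a point): Centre of the trough's mouth lip, on the hinge axis (level, along the stand's y), 115 mm above the bench.
- spot (a point): Point on the bench 22 mm in front of the lip (stand x = +22): the crock's centre belongs here; the crock's foot just meets the front edge of the stand's base plate there.
- trough (a joint): Tilt in rad: 0 = level on its rest, grows as the red bar is lifted, stop at 1.35; falls back if let go (0.35 kg). Aluminium channel 168 long, inside 40 wide, walls 24 high, two 5 mm floor rails that cradle the pin, open at the mouth and on top, closed at the bar end.
- trough_bar (a point): Middle of the red lifting bar: 14 diameter, 80 mm long, parallel to the hinge axis, 214 mm behind the lip, 127 mm above the bench when level. 39 mm clear gap between bar and trough end, 66 mm clear between the two side rods that hold it; open above, below and behind.
- pin: Small wooden rolling pin, 140 long, 28 mm diameter in the middle, tapering to 22 mm at both ends, 70 g. Origin at its middle, its x axis along its length (either end may go down). Starts lying in the trough along its length.
- crock: White round crock on a blue weighted foot, about 0.5 kg. Origin at the centre of its underside, z up. Foot 100 diameter, 10 high; tube outside 60, inside 50 diameter; rim 104, inner floor 14 mm above the bench. With the pin fully home the pin's middle is about 84 mm above the underside.
- cake: Chocolate layer cake on a black tray 130 x 180 mm, 74 high; origin at the centre of its underside. Leave alone.
- jar: Amber jar with red lid, 72 diameter, 120 high; origin at the centre of its underside. Leave alone.
- palette: Palette knife (spatula) 240 mm long lying on the bench along its x axis. Leave alone.

How it is judged:
By the outcome, as a careful person would: the job done as asked, in the order asked, and still so for the second after the job is handed in, with the robot touching nothing.
It also fails if it takes over 72 s, if anything falls off the work surface, if the arm or the gripper's body presses on something with over 40 N, if the wrist force passes 120 N, or if a joint passes its speed limit or range.

## Working session

There is one attempt and no reset: what is moved stays moved. The work goes in short steps, Python scripts to look and compute and a shell command to move; the robot and the scene stay as the last step left them, time stands still between calls to the robot, and variables do not carry over. Pictures are saved under pics/ and viewed, at most 10 in all, crops included, and the job is handed in when it is done.

```bash
mkdir -p pics; python3 - <<'E'
from station import robot
import cv2,json
s=robot.get_state();print(s)
for n in("side","top"):
    im=robot.read_camera(n);cv2.imwrite(f"pics/{n}0.png",im[:,:,::-1])
    c=robot.get_calibration(n);print(n,c)
E
```

```text
{'time_s': 0.0, 'q': array([-72.16934148,  24.93698954,   1.43136633,  90.18854434,
        -0.66421812,  64.97188633,  -4.30285863]), 'joint_vel': array([ 0.03680074, -0.00269458, -0.05604609,  0.03092425, -0.01488411,
        0.04262156,  0.10947967]), 'tau': array([ 1.46431194e-03, -6.67862749e+01,  9.85829718e-01, -3.14449668e+01,
       -6.02539815e-02,  4.33138444e-02,  2.06602590e-04]), 'ee_pos': array([0.25116768, 0.57176687, 0.225943  ]), 'orientation': array([-1.79911309e+02,  8.71373820e-03,  1.56286565e+02]), 'contact_force': array([ 0.05136736,  0.19596657, -0.09971103]), 'torque': array([-0.01619674,  0.03359827,  0.00847794]), 'grasp_force': 0.0, 'opening': 0.09188197872552122}
side {'fovy': 44.90045603605159, 'cx': 273.5928797735235, 'cy': 212.9457851219718, 'distortion': array([-0.10671938,  0.        ,  0.        ,  0.        ,  0.        ]), 'cam_to_world': array([[ 0.99685795,  0.06713974, -0.04202965,  0.55580033],
       [-0.0769289 ,  0.69419487, -0.71566432, -1.14560758],
       [-0.01887275,  0.71664896,  0.69717866,  1.21398682],
       [ 0.        ,  0.        ,  0.        ,  1.        ]])}
top {'fovy': 42.317971183292755, 'cx': 269.4145673458713, 'cy': 208.85276190445825, 'distortion': array([-0.04959422,  0.        ,  0.        ,  0.        ,  0.        ]), 'cam_to_world': array([[-0.02447556,  0.99577467, -0.0885085 ,  0.49835475],
       [-0.99964534, -0.02530752, -0.00828969, -0.04233112],
       [-0.01049459,  0.08827421,  0.99604093,  1.70771014],
       [ 0.        ,  0.        ,  0.        ,  1.        ]])}
```

View pics/side0.png

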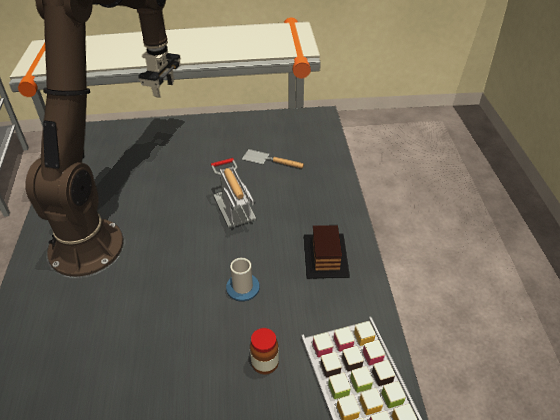

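View pics/top0.png

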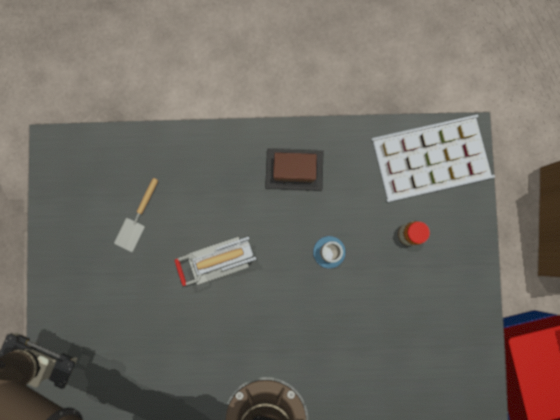

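The side view shows the bar at (223,162), the trough mouth near (245,222), the crock at (242,285) and the jar at (264,350). The top view shows the bar at (181,271), the mouth near (252,255), the crock at (330,252), the cake at (295,169) and the jar at (417,233). Next I measure these by colour masks and rays.

```bash
cat > h.py <<'E'
from station import robot
import cv2,numpy as np
def K(c): 
    f=210/np.tan(np.radians(c["fovy"]/2)); return np.array([[f,0,c["cx"]],[0,f,c["cy"]],[0,0,1]])
def ray(n,p):
    c=robot.get_calibration(n);u=cv2.undistortPoints(np.array(p,float).reshape(-1,1,2),K(c),c["distortion"])[:,0]
    T=c["cam_to_world"];d=np.c_[u[:,0],-u[:,1],-np.ones(len(u))]@T[:3,:3].T
    return T[:3,3],d
def plane(n,p,z):
    o,d=ray(n,p);return o+d*((z-o[2])/d[:,2])[:,None]
def tri(ps,pt):
    o1,d1=ray("side",ps);o2,d2=ray("top",pt);out=[]
    for a,b in zip(d1,d2):
        t=np.linalg.lstsq(np.c_[a,-b],o2-o1,rcond=None)[0];A=o1+a*t[0];B=o2+b*t[1];out.append(np.r_[(A+B)/2,np.linalg.norm(A-B)])
    return np.array(out)
def proj(n,P):
    c=robot.get_calibration(n);T=np.linalg.inv(c["cam_to_world"]);q=np.atleast_2d(P)@T[:3,:3].T+T[:3,3]
    return cv2.projectPoints(q*[1,-1,-1],np.zeros(3),np.zeros(3),K(c),c["distortion"])[0][:,0]
def mask(im,col,box):
    h=cv2.cvtColor(im,cv2.COLOR_RGB2HSV).astype(int);H,S,V=h[...,0],h[...,1],h[...,2]
    m={"red":((H<6)|(H>172))&(S>170)&(V>90),"blue":(H>95)&(H<115)&(S>110)&(V>50),
       "wood":(H>8)&(H<25)&(S>80)&(V>110)}[col]
    x0,y0,x1,y1=box;o=np.zeros(m.shape,np.uint8);o[y0:y1,x0:x1]=m[y0:y1,x0:x1]
    n,l,st,ce=cv2.connectedComponentsWithStats(o)
    if n<2:return o
    return (l==1+np.argmax(st[1:,4])).astype(np.uint8)
def ends(m):
    p=np.argwhere(m)[:,::-1].astype(float);c=p.mean(0);v=np.linalg.svd(p-c,full_matrices=0)[2][0];t=(p-c)@v
    return c,c+v*t.min(),c+v*t.max(),len(p)
E
cat > m1.py <<'E'
from h import *
s=robot.read_camera("side");t=robot.read_camera("top")
for col,bs,bt in(("red",(200,150,245,175),(165,250,195,295)),("wood",(215,165,250,203),(190,240,250,275))):
    es=ends(mask(s,col,bs));et=ends(mask(t,col,bt));print(col,es,et)
    S=list(es[:3]);T=list(et[:3])
    print(tri(S,T).round(4));print(tri(S,[T[0],T[2],T[1]]).round(4))
for n,im,b in(("side",s,(215,255,275,305)),("top",t,(305,230,355,275))):
    m=mask(im,"blue",b);c=max(cv2.findContours(m,0,2)[0],key=cv2.contourArea)
    hull=cv2.convexHull(c)[:,0].astype(float)
    P=plane(n,hull,0.008)
    A=np.c_[2*P[:,:2],np.ones(len(P))];q=np.linalg.lstsq(A,(P[:,:2]**2).sum(1),rcond=None)[0]
    print(n,"foot",q[:2],"r",np.sqrt(q[2]+q[0]**2+q[1]**2))
cv2.imwrite("pics/st.png",np.hstack([cv2.resize(s[140:240,195:270,::-1],None,fx=5,fy=5,interpolation=2),cv2.resize(t[225:295,170:265,::-1],None,fx=4,fy=7.14,interpolation=2)[:500]]))
E
python3 m1.py
```

```text
red (array([222.23611111, 161.88888889]), array([232.33370989, 159.30319909]), array([211.18410725, 164.71897298]), 72) (array([180.07792208, 272.06493506]), array([183.85695617, 284.04512179]), array([176.24752551, 259.92192047]), 77)
[[0.4631 0.2345 0.13   0.0039]
 [0.4642 0.2201 0.1511 0.0736]
 [0.4611 0.2434 0.1175 0.0712]]
[[0.4631 0.2345 0.13   0.0039]
 [0.4982 0.2452 0.13   0.0034]
 [0.4268 0.2239 0.1292 0.0008]]
wood (array([233.31578947, 182.95546559]), array([225.58723576, 168.21643696]), array([240.94477049, 197.50460036]), 247) (array([219.37861272, 258.43930636]), array([241.62738598, 250.83580891]), array([197.02667678, 266.07805956]), 346)
[[ 0.4994  0.1195  0.1303  0.0031]
 [ 0.5011  0.0456  0.2548  0.0314]
 [ 0.4974  0.2059 -0.0146  0.044 ]]
[[4.994e-01 1.195e-01 1.303e-01 3.100e-03]
 [4.773e-01 1.829e-01 1.429e-01 2.000e-04]
 [5.209e-01 5.500e-02 1.226e-01 5.000e-03]]
side foot [ 0.51266814 -0.21172009] r 0.0480138690348838Traceback (most recent call last):
  File "m1.py", line 8, in <module>
    m=mask(im,"blue",b);c=max(cv2.findContours(m,0,2)[0],key=cv2.contourArea)
                          ~~~^^^^^^^^^^^^^^^^^^^^^^^^^^^^^^^^^^^^^^^^^^^^^^^^
ValueError: max() iterable argument is empty
```

```bash
sed -i 's/(S>110)&(V>50)/(S>70)\&(V>35)/' h.py; sed -i 's/P=plane(n,hull,0.008)/P=plane(n,hull,0.006)/' m1.py; cat >> m1.py <<'E'
b=np.array([.4631,.2345]);
for a in (-71.5,-73):
    d=np.array([np.cos(np.radians(a)),np.sin(np.radians(a))]);l=b+.214*d
    print(a,"lip",l,"spot",b+.236*d,proj("side",np.r_[l,.115]),proj("top",np.r_[l,.115]))
E
python3 m1.py|tail -4
```

```text
side foot [ 0.51215378 -0.20958599] r 0.050412393149979175
top foot [ 0.51014919 -0.21053742] r 0.04960027587818776
-71.5 lip [0.5310032  0.03155874] spot [0.5379839  0.01069562] [[243.71781824 204.11939004]] [[249.64553729 246.36400922]]
-73 lip [0.52566754 0.02985078] spot [0.53209972 0.00881208] [[242.05133005 204.60009917]] [[250.26706773 248.17310718]]
```

View pics/st.png

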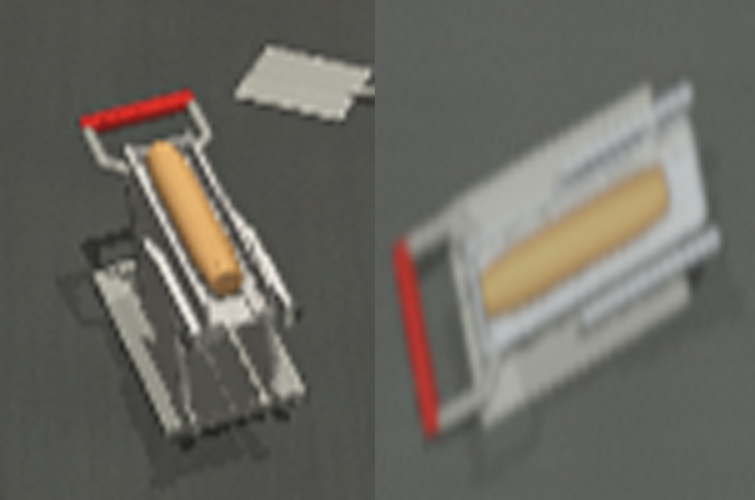

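```bash
cat > go.py <<'E'
import sys
from h import *
# remaining rows to x y z yaw
s=robot.get_state();p=s["ee_pos"];w=s["orientation"][2]
t=np.array(list(map(float,sys.argv[1:4])));yaw=float(sys.argv[4])
a=np.radians(yaw);d=t-p
print("p",p.round(4),s["orientation"].round(2),"t",s["time_s"],"F",s["contact_force"].round(1),"op",s["opening"],s["grasp_force"])
print("twist",round(-(((yaw-w+180)%360)-180)/8,2),"dx",(d[0]*np.cos(a)+d[1]*np.sin(a))/.02,"dy",(d[0]*np.sin(a)-d[1]*np.cos(a))/.02,"dz",-d[2]/.02)
E
python3 - <<'E'
from h import *
P=plane("top",[[248.75,237.6],[255.8,258.3]],.12);print(P,P.mean(0))
v=P[0]-P[1];print(np.degrees(np.arctan2(v[1],v[0])),np.linalg.norm(v))
print(plane("side",[[241,204.3]],.115))
E
R='{"twist":1}'
python3 -m handwheel '[{"twist":1},{"twist":1},{"twist":1},{"twist":1},{"twist":1}]'
python3 -m handwheel '[{"twist":1},{"twist":0.1},{}]'
python3 go.py .511 -.210 .227 107.5
```

```text
[[0.55655681 0.03339798 0.12      ]
 [0.49571577 0.01412206 0.12      ]] [0.52613629 0.02376002 0.12      ]
17.579460475977054 0.06382157304711931
[[0.52239211 0.03156219 0.115     ]]
p [0.2513 0.5721 0.2265] [-179.97    0.    156.29] t 0.3 F [-0.4  0.6 -0.3] op 0.09213968393093176 0.0
twist 6.1 dx -41.20042836349222 dy 0.6266455856069649 dz -0.02583130463723743invalid input
invalid input
```

```bash
python3 -m handwheel '[{"dx":0,"dy":0,"dz":0,"twist":1,"gripper":1}]'; python3 -m handwheel '[{"dx":0,"dy":0,"dz":0,"twist":1,"gripper":1},{"dx":0,"dy":0,"dz":0,"twist":1,"gripper":1}]'; python3 go.py .511 -.210 .227 107.5
```

```text
time_s: 0.4
ee_pos: [0.2514, 0.5721, 0.2266]
orientation: [-180.0, -0.0, 148.2]
contact_force: [-0.2, -0.6, 0.3]
opening: 0.092
grasp_force: 0.0
time_s: 0.6
ee_pos: [0.2513, 0.5722, 0.2266]
orientation: [-180.0, 0.0, 132.0]
contact_force: [-0.3, -0.4, -0.8]
opening: 0.0917
grasp_force: 0.0
p [0.2513 0.5722 0.2266] [-179.99    0.    131.95] t 0.6 F [-0.3 -0.4 -0.8] op 0.09169924368068359 0.0
twist 3.06 dx -41.20299683297014 dy 0.6224088040494915 dz -0.01754577896090348
```

```bash

python3 -m handwheel '[{"dx":0,"dy":0,"dz":0,"twist":1,"gripper":1},{"dx":0,"dy":0,"dz":0,"twist":1,"gripper":1},{"dx":0,"dy":0,"dz":0,"twist":1,"gripper":1},{"dx":0,"dy":0.6,"dz":0,"twist":0.1,"gripper":1},{"dx":-1,"dy":0,"dz":0,"twist":0,"gripper":1}]'>/dev/null
python3 -m handwheel '[{"dx":-1,"dy":0,"dz":0,"twist":0,"gripper":1},{"dx":-1,"dy":0,"dz":0,"twist":0,"gripper":1},{"dx":-1,"dy":0,"dz":0,"twist":0,"gripper":1},{"dx":-1,"dy":0,"dz":0,"twist":0,"gripper":1},{"dx":-1,"dy":0,"dz":0,"twist":0,"gripper":1}]'
python3 -m handwheel '[{"dx":-1,"dy":0,"dz":0,"twist":0,"gripper":1},{"dx":-1,"dy":0,"dz":0,"twist":0,"gripper":1},{"dx":-1,"dy":0,"dz":0,"twist":0,"gripper":1},{"dx":-1,"dy":0,"dz":0,"twist":0,"gripper":1},{"dx":-1,"dy":0,"dz":0,"twist":0,"gripper":1}]'
python3 go.py .511 -.210 .227 107.5
```

```text
time_s: 1.6
ee_pos: [0.3, 0.4608, 0.2268]
orientation: [180.0, 0.0, 107.7]
contact_force: [0.6, -0.0, -0.2]
opening: 0.0915
grasp_force: 0.0
time_s: 2.1
ee_pos: [0.3294, 0.3646, 0.2268]
orientation: [180.0, -0.0, 107.5]
contact_force: [0.9, 0.0, 0.1]
opening: 0.0918
grasp_force: 0.0
p [0.3294 0.3646 0.2268] [ 1.7999e+02 -1.0000e-02  1.0750e+02] t 2.1 F [0.9 0.  0.1] op 0.09183197960835421 0.0
twist 0.0 dx -30.133129405495346 dy 0.02187209268027096 dz -0.010379272184736499
```

```bash

python3 -m handwheel '[{"dx":-1,"dy":0,"dz":0,"twist":0,"gripper":1},{"dx":-1,"dy":0,"dz":0,"twist":0,"gripper":1},{"dx":-1,"dy":0,"dz":0,"twist":0,"gripper":1},{"dx":-1,"dy":0,"dz":0,"twist":0,"gripper":1},{"dx":-1,"dy":0,"dz":0,"twist":0,"gripper":1}]' >/dev/null
python3 -m handwheel '[{"dx":-1,"dy":0,"dz":0,"twist":0,"gripper":1},{"dx":-1,"dy":0,"dz":0,"twist":0,"gripper":1},{"dx":-1,"dy":0,"dz":0,"twist":0,"gripper":1},{"dx":-1,"dy":0,"dz":0,"twist":0,"gripper":1},{"dx":-1,"dy":0,"dz":0,"twist":0,"gripper":1}]' >/dev/null
python3 -m handwheel '[{"dx":-1,"dy":0,"dz":0,"twist":0,"gripper":1},{"dx":-1,"dy":0,"dz":0,"twist":0,"gripper":1},{"dx":-1,"dy":0,"dz":0,"twist":0,"gripper":1},{"dx":-1,"dy":0,"dz":0,"twist":0,"gripper":1},{"dx":-1,"dy":0,"dz":0,"twist":0,"gripper":1}]' >/dev/null
python3 -m handwheel '[{"dx":-1,"dy":0,"dz":0,"twist":0,"gripper":1},{"dx":-1,"dy":0,"dz":0,"twist":0,"gripper":1},{"dx":-1,"dy":0,"dz":0,"twist":0,"gripper":1},{"dx":-1,"dy":0,"dz":0,"twist":0,"gripper":1},{"dx":-1,"dy":0,"dz":0,"twist":0,"gripper":1}]' >/dev/null
python3 -m handwheel '[{"dx":-1,"dy":0,"dz":0,"twist":0,"gripper":1},{"dx":-1,"dy":0,"dz":0,"twist":0,"gripper":1},{"dx":-1,"dy":0,"dz":0,"twist":0,"gripper":1},{"dx":-1,"dy":0,"dz":0,"twist":0,"gripper":1},{"dx":-1,"dy":0,"dz":0,"twist":0,"gripper":1}]' >/dev/null
python3 -m handwheel '[{"dx":-1,"dy":0,"dz":0,"twist":0,"gripper":1},{"dx":-1,"dy":0,"dz":0,"twist":0,"gripper":1},{"dx":-1,"dy":0,"dz":0,"twist":0,"gripper":1},{"dx":-1,"dy":0,"dz":0,"twist":0,"gripper":1},{"dx":-0.1,"dy":0,"dz":0,"twist":0,"gripper":1}]' >/dev/null
python3 go.py .511 -.210 .086 107.5
```

```text
p [ 0.5033 -0.192   0.2269] [1.8000e+02 9.0000e-02 1.0732e+02] t 5.1 F [ 0.5 -0.2 -0.3] op 0.09202241058785654 0.0
twist -0.02 dx -0.9733284311460411 dy 0.09584094840918668 dz 7.044554173969379
```

```bash

python3 -m handwheel '[{"dx":0,"dy":0,"dz":0,"twist":0,"gripper":1},{"dx":0,"dy":0,"dz":1,"twist":0,"gripper":1},{"dx":0,"dy":0,"dz":1,"twist":0,"gripper":1},{"dx":0,"dy":0,"dz":1,"twist":0,"gripper":1},{"dx":0,"dy":0,"dz":1,"twist":0,"gripper":1}]' >/dev/null
python3 go.py .511 -.210 .086 107.5
python3 - <<'E'
from h import *
s=robot.read_camera("side");t=robot.read_camera("top")
cv2.imwrite("pics/g1.png",np.hstack([cv2.resize(s[220:320,190:290,::-1],(400,400)),cv2.resize(t[200:300,280:380,::-1],(400,400))]))
E
```

```text
p [ 0.5034 -0.1874  0.1461] [ 1.7997e+02 -5.0000e-02  1.0759e+02] t 5.6 F [ 0.6 -0.  -0.3] op 0.09181863349604759 0.0
twist 0.01 dx -1.1898704641783444 dy 0.02110312330846375 dz 3.0027729622490313
```

View pics/g1.png

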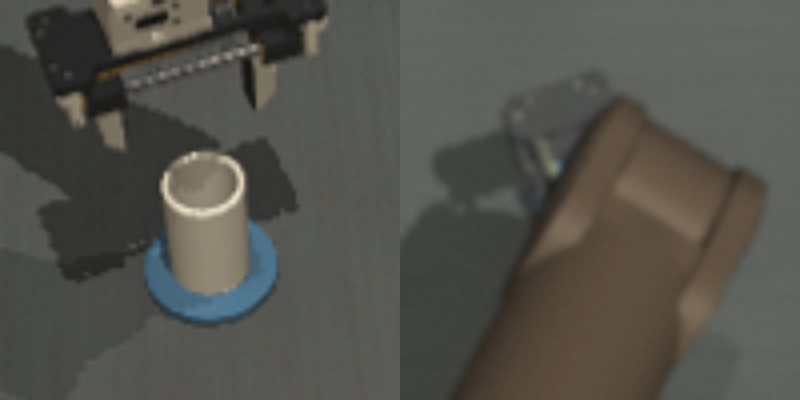

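The crop shows the open fingers straddling the crock, with tips at (118,145) and (258,105) and the rim centre at (203,182). I'll shift the remaining 24 mm, descend and close.

```bash

python3 -m handwheel '[{"dx":-0.6,"dy":0,"dz":0,"twist":0,"gripper":1},{"dx":-0.6,"dy":0,"dz":0,"twist":0,"gripper":1},{"dx":0,"dy":0,"dz":1,"twist":0,"gripper":1},{"dx":0,"dy":0,"dz":1,"twist":0,"gripper":1},{"dx":0,"dy":0,"dz":1,"twist":0,"gripper":1}]'
python3 -m handwheel '[{"dx":0,"dy":0,"dz":0,"twist":0,"gripper":0},{"dx":0,"dy":0,"dz":0,"twist":0,"gripper":-0.2},{"dx":0,"dy":0,"dz":0,"twist":0,"gripper":-1},{"dx":0,"dy":0,"dz":0,"twist":0,"gripper":-1},{"dx":0,"dy":0,"dz":0,"twist":0,"gripper":-1}]'
python3 go.py .511 -.210 .086 107.5
```

```text
time_s: 6.2
ee_pos: [0.5121, -0.2135, 0.0873]
orientation: [179.9, 0.1, 107.4]
contact_force: [-0.1, 0.2, 0.5]
opening: 0.0916
grasp_force: 0.0
time_s: 6.7
ee_pos: [0.5114, -0.2122, 0.0877]
orientation: [179.9, 0.0, 107.5]
contact_force: [-1.6, -0.1, 6.0]
opening: 0.06
grasp_force: 30.0
p [ 0.5114 -0.2122  0.0877] [1.7993e+02 5.0000e-02 1.0750e+02] t 6.7 F [-1.6 -0.1  6. ] op 0.05999536894504076 30.002928217872977
twist -0.0 dx 0.1101493392220254 dy 0.012888313164440548 dz 0.08524453037656032
```

```bash

python3 -m handwheel '[{"dx":0,"dy":0,"dz":-0.15,"twist":0,"gripper":-1},{"dx":0,"dy":0,"dz":-0.15,"twist":0,"gripper":-1},{"dx":0.2,"dy":0.2,"dz":0,"twist":0,"gripper":-1},{"dx":0.5,"dy":0.5,"dz":0,"twist":0,"gripper":-1},{"dx":0.7,"dy":0.7,"dz":0,"twist":0,"gripper":-1}]'
python3 -m handwheel '[{"dx":0.8,"dy":0.7,"dz":0,"twist":0,"gripper":-1},{"dx":0.8,"dy":0.7,"dz":0,"twist":0,"gripper":-1},{"dx":0.8,"dy":0.7,"dz":0,"twist":0,"gripper":-1},{"dx":0.8,"dy":0.6,"dz":0,"twist":0,"gripper":-1},{"dx":0.8,"dy":0.2,"dz":0,"twist":0,"gripper":-1}]'
python3 -m handwheel '[{"dx":0.8,"dy":0,"dz":0,"twist":0,"gripper":-1},{"dx":0.7,"dy":0,"dz":0,"twist":0,"gripper":-1},{"dx":0.6,"dy":0,"dz":0,"twist":0,"gripper":-1},{"dx":0.3,"dy":0,"dz":0,"twist":0,"gripper":-1},{"dx":0,"dy":0,"dz":0,"twist":0,"gripper":-1}]'
python3 go.py .5326 .009 .0877 107.5
python3 - <<'E'
from h import *
s=robot.read_camera("side")
m=mask(s,"blue",(200,180,300,280));c=max(cv2.findContours(m,0,2)[0],key=cv2.contourArea)
hull=cv2.convexHull(c)[:,0].astype(float);P=plane("side",hull,.012)
q=np.linalg.lstsq(np.c_[2*P[:,:2],np.ones(len(P))],(P[:,:2]**2).sum(1),rcond=None)[0];print(q[:2],np.sqrt(q[2]+q[0]**2+q[1]**2))
cv2.imwrite("pics/g2.png",cv2.resize(s[140:260,180:300,::-1],(600,600)))
E
```

```text
time_s: 7.2
ee_pos: [0.5293, -0.176, 0.0926]
orientation: [-180.0, -0.0, 107.4]
contact_force: [0.3, 0.7, -5.7]
opening: 0.0595
grasp_force: 30.0
time_s: 7.7
ee_pos: [0.5618, -0.0798, 0.0924]
orientation: [180.0, -0.0, 107.6]
contact_force: [0.0, -0.8, -6.2]
opening: 0.0598
grasp_force: 30.0
time_s: 8.2
ee_pos: [0.5459, -0.036, 0.0927]
orientation: [-180.0, -0.0, 107.6]
contact_force: [-0.2, 0.1, -5.8]
opening: 0.0595
grasp_force: 30.0
p [ 0.5459 -0.036   0.0927] [-1.8000e+02 -3.0000e-02  1.0757e+02] t 8.2 F [-0.2  0.1 -5.8] op 0.059540606436135075 29.998831674456596
twist 0.01 dx 2.3467453468769635 dy 0.0438828386621618 dz 0.2493592598736015
[ 0.54666307 -0.0350349 ] 0.05068658436322268
```

View pics/g2.png

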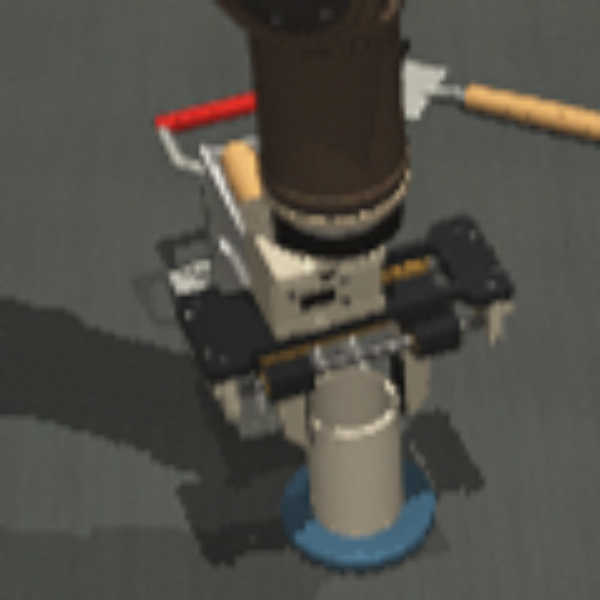

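The crop shows the crock held upright and clear of the bench, with its foot centred at (360,520), in front of the trough. I'll advance most of the way, lower it, then slide in until it touches.

```bash

python3 -m handwheel '[{"dx":0.4,"dy":0,"dz":0,"twist":0,"gripper":-1},{"dx":0.6,"dy":0,"dz":0,"twist":0,"gripper":-1},{"dx":0.6,"dy":0,"dz":0,"twist":0,"gripper":-1},{"dx":0.3,"dy":0,"dz":0,"twist":0,"gripper":-1},{"dx":0,"dy":0,"dz":0,"twist":0,"gripper":-1}]'
python3 -m handwheel '[{"dx":0,"dy":0,"dz":0.15,"twist":0,"gripper":-1},{"dx":0,"dy":0,"dz":0.1,"twist":0,"gripper":-1},{"dx":0,"dy":0,"dz":0,"twist":0,"gripper":-1}]'
python3 -m handwheel '[{"dx":0.1,"dy":0,"dz":0,"twist":0,"gripper":-1},{"dx":0,"dy":0,"dz":0,"twist":0,"gripper":-1}]'
python3 -m handwheel '[{"dx":0.1,"dy":0,"dz":0,"twist":0,"gripper":-1},{"dx":0,"dy":0,"dz":0,"twist":0,"gripper":-1}]'
python3 go.py .5326 .009 .0877 107.5
```

```text
time_s: 8.75
ee_pos: [0.5343, 0.0008, 0.0926]
orientation: [-180.0, -0.0, 107.6]
contact_force: [-0.0, -0.3, -6.6]
opening: 0.0599
grasp_force: 30.0
time_s: 9.05
ee_pos: [0.5348, -0.0013, 0.0878]
orientation: [180.0, -0.0, 107.4]
contact_force: [-0.9, 1.3, -2.3]
opening: 0.0597
grasp_force: 30.0
time_s: 9.25
ee_pos: [0.5346, -0.0003, 0.0882]
orientation: [179.9, 0.1, 107.4]
contact_force: [-0.8, -3.7, 1.6]
opening: 0.0596
grasp_force: 30.0
time_s: 9.45
ee_pos: [0.5343, 0.0009, 0.0886]
orientation: [179.9, 0.1, 107.4]
contact_force: [-1.2, -6.4, 7.0]
opening: 0.0599
grasp_force: 30.0
p [0.5343 0.0009 0.0886] [1.7992e+02 1.3000e-01 1.0740e+02] t 9.45 F [-1.2 -6.4  7. ] op 0.05993321947852355 30.012741275131702
twist -0.01 dx 0.41209991865288725 dy 0.03944057481058338 dz 0.04489521184237316
```

```bash

python3 -m handwheel '[{"dx":0.15,"dy":0,"dz":-0.03,"twist":0,"gripper":-1},{"dx":0,"dy":0,"dz":0,"twist":0,"gripper":-1}]'
python3 -m handwheel '[{"dx":0.15,"dy":0,"dz":0,"twist":0,"gripper":-1},{"dx":0,"dy":0,"dz":0,"twist":0,"gripper":-1}]'
python3 go.py .5326 .009 .0877 107.5
```

```text
time_s: 9.65
ee_pos: [0.5338, 0.0031, 0.0896]
orientation: [179.9, 0.2, 107.4]
contact_force: [-1.1, -8.4, 9.5]
opening: 0.0597
grasp_force: 30.0
time_s: 9.85
ee_pos: [0.5336, 0.005, 0.0902]
orientation: [179.8, 0.3, 107.3]
contact_force: [-1.4, -12.8, 15.1]
opening: 0.0596
grasp_force: 30.1
p [0.5336 0.005  0.0902] [179.81   0.25 107.33] t 9.85 F [ -1.4 -12.8  15.1] op 0.059578657879613625 30.065854769200087
twist -0.02 dx 0.20601899096383247 dy 0.013974028704564307 dz 0.12563451108940776
```

```bash
cat > foot.py <<'E'
from h import *
import sys
C=[]
for n,b in(("side",(200,180,300,280)),("top",(220,220,320,300))):
    s=robot.read_camera(n);m=mask(s,"blue",b)
    if m.sum()<60 or m.sum()>5000: print(n,"none");continue
    c=max(cv2.findContours(m,0,2)[0],key=cv2.contourArea)
    P=plane(n,cv2.convexHull(c)[:,0].astype(float),.006)
    q=np.linalg.lstsq(np.c_[2*P[:,:2],np.ones(len(P))],(P[:,:2]**2).sum(1),rcond=None)[0]
    d=q[:2]-[.526,.030];u=np.array([.3007,-.9537]);print(n,q[:2],"r",np.sqrt(q[2]+q[0]**2+q[1]**2),"stand x,y",d@u,d@[.9537,.3007])
    if n=="side":cv2.imwrite(sys.argv[1],cv2.resize(s[150:250,190:290,::-1],(600,600),interpolation=2))
E
python3 foot.py pics/g3.png
```

```text
side [0.53507264 0.0037029 ] r 0.04979386164326307 stand x,y 0.027807683505360233 0.0007450412204384766
top none
```

View pics/g3.png

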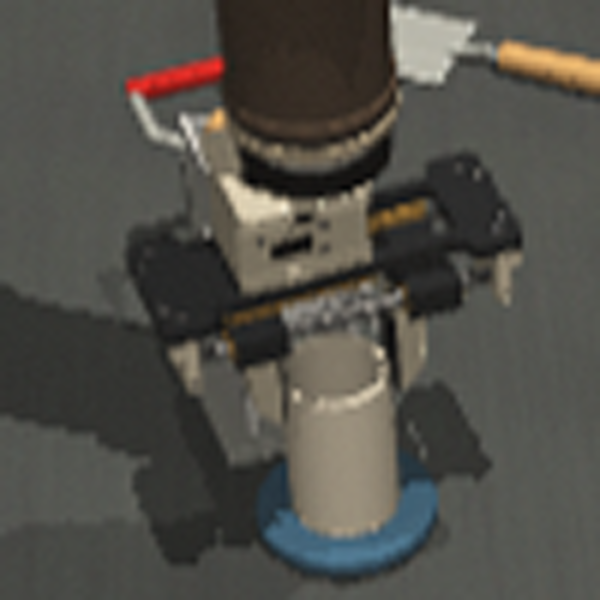

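```bash

python3 -m handwheel '[{"dx":0,"dy":0,"dz":-0.15,"twist":0,"gripper":-1},{"dx":0,"dy":0,"dz":-0.15,"twist":0,"gripper":-1},{"dx":0,"dy":0,"dz":0,"twist":0,"gripper":-1}]'
python3 go.py .5326 .009 .0877 107.5
python3 -m handwheel '[{"dx":0.1,"dy":0,"dz":0,"twist":0,"gripper":-1},{"dx":0,"dy":0,"dz":0,"twist":0,"gripper":-1}]'
python3 foot.py pics/g4.png
```

```text
time_s: 10.25
ee_pos: [0.5315, 0.0092, 0.0943]
orientation: [-180.0, -0.0, 107.5]
contact_force: [-1.2, -0.2, -4.9]
opening: 0.0598
grasp_force: 30.0
p [0.5315 0.0092 0.0943] [-1.7999e+02 -3.0000e-02  1.0752e+02] t 10.25 F [-1.2 -0.2 -4.9] op 0.05978607838731694 29.9940462782979
twist 0.0 dx -0.02664943221155089 dy 0.05109149934273584 dz 0.3276196887178596
time_s: 10.45
ee_pos: [0.531, 0.0108, 0.0941]
orientation: [-180.0, 0.0, 107.5]
contact_force: [-0.4, -2.2, -5.0]
opening: 0.0597
grasp_force: 30.0
side [0.5326594  0.01490137] r 0.049901808796523305 stand x,y 0.0164020497681503 0.0018109134445613816
top none
```

```bash

python3 -m handwheel '[{"dx":-0.05,"dy":0,"dz":0.1,"twist":0,"gripper":-1},{"dx":0,"dy":0,"dz":0.1,"twist":0,"gripper":-1},{"dx":0,"dy":0,"dz":0.1,"twist":0,"gripper":-1},{"dx":0,"dy":0,"dz":0,"twist":0,"gripper":-1}]'
python3 foot.py pics/g4.png
```

```text
time_s: 10.95
ee_pos: [0.5315, 0.0088, 0.0884]
orientation: [180.0, 0.0, 107.4]
contact_force: [-0.6, -3.3, -0.7]
opening: 0.0592
grasp_force: 30.0
side [0.53280262 0.0098478 ] r 0.05015668913481871 stand x,y 0.021264700674924676 0.00042789345991738146
top none
```

View pics/g4.png

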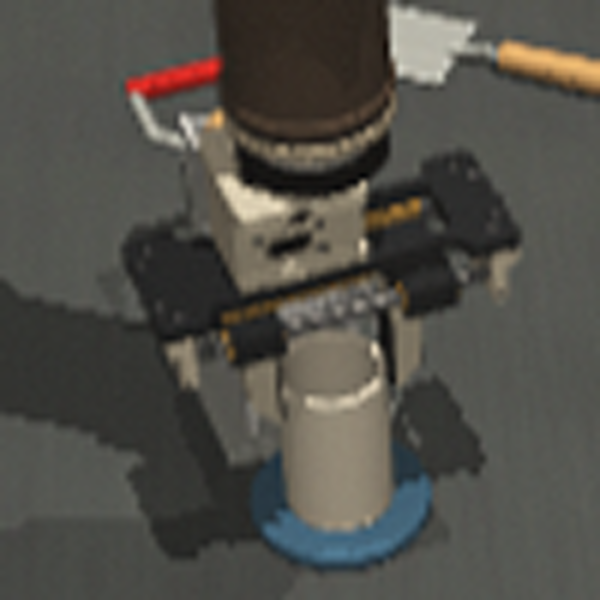

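The crop shows the crock standing upright, with its foot at (342,505), at stand x of about 21–22 mm. I'll release and rise.

```bash

python3 -m handwheel '[{"dx":0,"dy":0,"dz":0,"twist":0,"gripper":1},{"dx":0,"dy":0,"dz":0,"twist":0,"gripper":1},{"dx":0,"dy":0,"dz":0,"twist":0,"gripper":1},{"dx":0,"dy":0,"dz":0,"twist":0,"gripper":1}]'
python3 -m handwheel '[{"dx":0,"dy":0,"dz":-0.5,"twist":0,"gripper":1},{"dx":0,"dy":0,"dz":-1,"twist":0,"gripper":1},{"dx":0,"dy":0,"dz":-1,"twist":0,"gripper":1},{"dx":0,"dy":0,"dz":-1,"twist":0,"gripper":1},{"dx":0,"dy":0,"dz":-1,"twist":0,"gripper":1}]'
python3 -m handwheel '[{"dx":0,"dy":0,"dz":-1,"twist":0,"gripper":1},{"dx":0,"dy":0,"dz":-1,"twist":0,"gripper":1},{"dx":0,"dy":0,"dz":0,"twist":0,"gripper":1}]'
python3 go.py .4631 .2345 .227 17.5;python3 go.py .4631 .2345 .227 107.5; python3 -c "
from h import *
print(robot.get_state()['q'])"; python3 foot.py pics/g5.png
```

```text
time_s: 11.45
ee_pos: [0.5315, 0.01, 0.0884]
orientation: [180.0, -0.0, 107.5]
contact_force: [0.9, -0.1, 0.1]
opening: 0.0871
grasp_force: 0.0
time_s: 11.95
ee_pos: [0.5314, 0.0095, 0.1799]
orientation: [180.0, 0.0, 107.5]
contact_force: [1.0, 0.5, -0.3]
opening: 0.0917
grasp_force: 0.0
time_s: 12.25
ee_pos: [0.5329, 0.0094, 0.2214]
orientation: [179.7, 0.0, 107.5]
contact_force: [0.6, 0.3, -0.0]
opening: 0.0915
grasp_force: 0.0
p [0.5329 0.0094 0.2214] [1.7973e+02 2.0000e-02 1.0748e+02] t 12.25 F [ 0.6  0.3 -0. ] op 0.09152261071681589 0.0
twist 11.25 dx 0.05765174188572253 dy -11.784308503516636 dz -0.2795649789171836
p [0.5329 0.0094 0.2214] [1.7973e+02 2.0000e-02 1.0748e+02] t 12.25 F [ 0.6  0.3 -0. ] op 0.09152261071681589 0.0
twist -0.0 dx 11.784308503516636 dy 0.05765174188572253 dz -0.2795649789171836
[-36.73447972  18.5358077   39.39256412 105.92639882 -13.5492089
  59.98135771  25.46510068]
side [0.53283636 0.00925394] r 0.050427818349778566 stand x,y 0.021841206161574128 0.0002814932721916302
top none
```

```bash

python3 -m handwheel '[{"dx":0.8,"dy":0,"dz":-0.3,"twist":0,"gripper":-0.2},{"dx":1,"dy":0,"dz":0,"twist":0,"gripper":-0.2},{"dx":1,"dy":0,"dz":0,"twist":0,"gripper":-0.2},{"dx":1,"dy":0,"dz":0,"twist":0,"gripper":-0.2},{"dx":1,"dy":0,"dz":0,"twist":0,"gripper":-0.2}]' >/dev/null
python3 -m handwheel '[{"dx":1,"dy":0,"dz":0,"twist":0,"gripper":-0.2},{"dx":1,"dy":0,"dz":0,"twist":0,"gripper":-0.2},{"dx":1,"dy":0,"dz":0,"twist":0,"gripper":-0.2},{"dx":1,"dy":0,"dz":0,"twist":0,"gripper":-0.2},{"dx":1,"dy":0,"dz":0,"twist":0,"gripper":-0.2}]' >/dev/null
python3 -m handwheel '[{"dx":1,"dy":0,"dz":0,"twist":0,"gripper":-0.2},{"dx":1,"dy":0,"dz":0,"twist":0,"gripper":-0.2},{"dx":0,"dy":0,"dz":0,"twist":-1,"gripper":-0.2},{"dx":0,"dy":0,"dz":0,"twist":-1,"gripper":-0.2},{"dx":0,"dy":0,"dz":0,"twist":-1,"gripper":-0.2}]' >/dev/null
python3 -m handwheel '[{"dx":0,"dy":0,"dz":0,"twist":-1,"gripper":-0.2},{"dx":0,"dy":0,"dz":0,"twist":-1,"gripper":-0.2},{"dx":0,"dy":0,"dz":0,"twist":-1,"gripper":-0.2},{"dx":0,"dy":0,"dz":0,"twist":-1,"gripper":-0.2},{"dx":0,"dy":0,"dz":0,"twist":-1,"gripper":-0.2}]' >/dev/null
python3 -m handwheel '[{"dx":0,"dy":0,"dz":0,"twist":-1,"gripper":-0.2},{"dx":0,"dy":0,"dz":0,"twist":-1,"gripper":-0.2},{"dx":0,"dy":0,"dz":0,"twist":-1,"gripper":-0.2},{"dx":0,"dy":0,"dz":0,"twist":-0.25,"gripper":-0.2},{"dx":0,"dy":0,"dz":0,"twist":0,"gripper":-0.2}]' >/dev/null
python3 go.py .4631 .2345 .107 197.5; python3 -c "
from h import *
print(robot.get_state()['q'])"
```

```text
p [0.4599 0.2342 0.2235] [-1.7998e+02 -9.0000e-02 -1.6251e+02] t 14.85 F [-0.1  0.1 -0.5] op 0.03668560108827128 0.0
twist -0.0 dx -0.1551359678617287 dy -0.03566425613329827 dz 5.824791706764871
[-46.8480217   14.99149913  17.43854398 106.43230637  -5.16446348
  59.43465732  80.16518927]
```

```bash

python3 -m handwheel '[{"dx":-0.15,"dy":0,"dz":1,"twist":0,"gripper":-0.2},{"dx":0,"dy":0,"dz":1,"twist":0,"gripper":-0.2},{"dx":0,"dy":0,"dz":1,"twist":0,"gripper":-0.2},{"dx":0,"dy":0,"dz":0.6,"twist":0,"gripper":-0.2},{"dx":0,"dy":0,"dz":0,"twist":0,"gripper":-0.2}]'
python3 -m handwheel '[{"dx":0,"dy":0,"dz":0.5,"twist":0,"gripper":-0.2},{"dx":0,"dy":0,"dz":0.4,"twist":0,"gripper":-0.2}]'
python3 -m handwheel '[{"dx":0,"dy":0,"dz":0.5,"twist":0,"gripper":-0.2},{"dx":0,"dy":0,"dz":0.6,"twist":0,"gripper":-0.2}]'
python3 go.py .4631 .2345 .107 197.5
python3 -m handwheel '[{"dx":0,"dy":0,"dz":0.2,"twist":0,"gripper":-0.5},{"dx":0,"dy":0,"dz":0,"twist":0,"gripper":-1},{"dx":0,"dy":0,"dz":0,"twist":0,"gripper":-1},{"dx":0,"dy":0,"dz":0,"twist":0,"gripper":-1}]'
```

```text
time_s: 15.35
ee_pos: [0.4621, 0.2349, 0.1506]
orientation: [-179.9, -0.2, -162.6]
contact_force: [-0.4, -0.3, 0.0]
opening: 0.0366
grasp_force: 0.0
time_s: 15.55
ee_pos: [0.4637, 0.2359, 0.1344]
orientation: [180.0, 0.1, -162.5]
contact_force: [-0.5, 0.2, 0.7]
opening: 0.0366
grasp_force: 0.0
time_s: 15.75
ee_pos: [0.4636, 0.2357, 0.1119]
orientation: [180.0, 0.1, -162.5]
contact_force: [0.2, -0.3, -0.4]
opening: 0.0366
grasp_force: 0.0
p [0.4636 0.2357 0.1119] [ 1.7998e+02  5.0000e-02 -1.6252e+02] t 15.75 F [ 0.2 -0.3 -0.4] op 0.03664067278544157 0.0
twist -0.0 dx 0.041619674553937946 dy -0.0507993404420105 dz 0.24451161247632455
time_s: 16.15
ee_pos: [0.4637, 0.2351, 0.1086]
orientation: [-180.0, 0.0, -162.5]
contact_force: [2.2, -3.0, -2.4]
opening: 0.0128
grasp_force: 30.0
```

```bash
python3 foot.py pics/g6.png; python3 go.py .4631 .2345 .107 197.5; python3 - <<'E'
from h import *
s=robot.read_camera("side");t=robot.read_camera("top")
cv2.imwrite("pics/v8.png",np.hstack([cv2.resize(s[120:260,180:300,::-1],(400,467)),cv2.resize(t[210:330,160:260,::-1],(389,467))]))
E
```

```text
side [0.53251172 0.00884946] r 0.050176761306739676 stand x,y 0.02212934834244481 -0.0001497367509058602
top [0.53022291 0.0080414 ] r 0.04832948928644203 stand x,y 0.022211743287977766 -0.002575560596091578
p [0.4637 0.2351 0.1086] [-1.7998e+02  3.0000e-02 -1.6254e+02] t 16.25 F [ 0.3 -2.7 -1.8] op 0.01344198206846442 29.999405443668365
twist -0.01 dx 0.03497718457663719 dy -0.018754495823841158 dz 0.07780463131514537
```

View pics/v8.png

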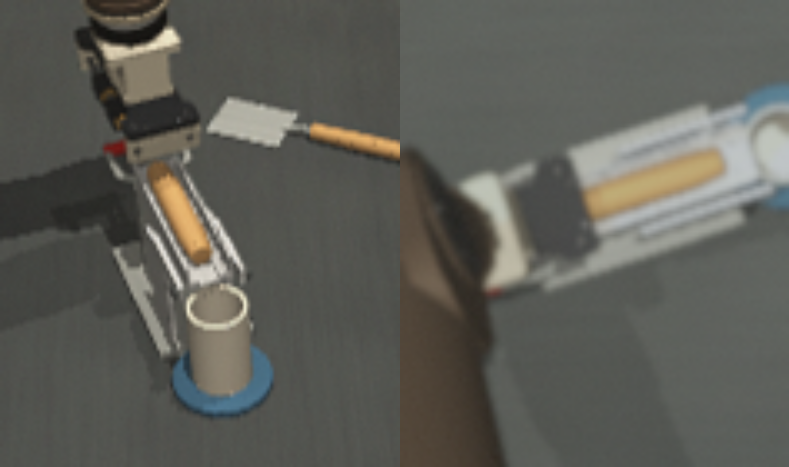

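The crop shows the gripper closed on the red bar, with the pin untouched and clear of the gripper body, and the crock under the mouth at (220,345). Next I work out the arc.

```bash
python3 - <<'E'
import numpy as np
R=np.hypot(214,12);p0=np.arctan2(12,214)
def arc(st):
    th=np.radians(np.r_[0,np.cumsum(st)])
    for i in range(len(st)):
        a,b=p0+th[i],p0+th[i+1]
        print(round(np.degrees(th[i+1]),1),"dy %.2f dz %.2f"%(R/20*(np.cos(b)-np.cos(a)),-R/20*(np.sin(b)-np.sin(a))))
arc([2,4]+[5]*12+[4,3])
E
```

```text
2.0 dy -0.03 dz -0.37
6.0 dy -0.09 dz -0.74
11.0 dy -0.19 dz -0.92
16.0 dy -0.27 dz -0.90
21.0 dy -0.35 dz -0.87
26.0 dy -0.42 dz -0.84
31.0 dy -0.49 dz -0.80
36.0 dy -0.56 dz -0.75
41.0 dy -0.62 dz -0.70
46.0 dy -0.68 dz -0.64
51.0 dy -0.73 dz -0.58
56.0 dy -0.78 dz -0.51
61.0 dy -0.82 dz -0.44
66.0 dy -0.86 dz -0.37
70.0 dy -0.71 dz -0.24
73.0 dy -0.54 dz -0.15
```

```bash

python3 -m handwheel '[{"dx":0,"dy":-0.03,"dz":-0.37,"twist":0,"gripper":-1},{"dx":0,"dy":-0.09,"dz":-0.74,"twist":0,"gripper":-1},{"dx":0,"dy":-0.19,"dz":-0.92,"twist":0,"gripper":-1},{"dx":0,"dy":-0.27,"dz":-0.9,"twist":0,"gripper":-1}]'
python3 -m handwheel '[{"dx":0,"dy":-0.35,"dz":-0.87,"twist":0,"gripper":-1},{"dx":0,"dy":-0.42,"dz":-0.84,"twist":0,"gripper":-1},{"dx":0,"dy":-0.49,"dz":-0.8,"twist":0,"gripper":-1},{"dx":0,"dy":-0.56,"dz":-0.75,"twist":0,"gripper":-1}]'
python3 -m handwheel '[{"dx":0,"dy":-0.62,"dz":-0.7,"twist":0,"gripper":-1},{"dx":0,"dy":-0.68,"dz":-0.64,"twist":0,"gripper":-1},{"dx":0,"dy":-0.73,"dz":-0.58,"twist":0,"gripper":-1},{"dx":0,"dy":-0.78,"dz":-0.51,"twist":0,"gripper":-1}]'
python3 -m handwheel '[{"dx":0,"dy":-0.82,"dz":-0.44,"twist":0,"gripper":-1},{"dx":0,"dy":-0.86,"dz":-0.37,"twist":0,"gripper":-1},{"dx":0,"dy":-0.71,"dz":-0.24,"twist":0,"gripper":-1},{"dx":0,"dy":-0.54,"dz":-0.15,"twist":0,"gripper":-1},{"dx":0,"dy":0,"dz":0,"twist":0,"gripper":-1}]'
python3 - <<'E'
from h import *
s=robot.read_camera("side");t=robot.read_camera("top")
cv2.imwrite("pics/v9.png",np.hstack([cv2.resize(s[100:240,180:300,::-1],(400,467)),cv2.resize(t[210:310,210:310,::-1],(400,467))]))
E
```

```text
time_s: 16.75
ee_pos: [0.4668, 0.2241, 0.1678]
orientation: [-180.0, -0.0, -162.5]
contact_force: [3.2, -3.2, -5.5]
opening: 0.0131
grasp_force: 30.0
time_s: 17.15
ee_pos: [0.4772, 0.1909, 0.2334]
orientation: [179.9, 0.0, -162.4]
contact_force: [0.2, 3.1, -2.7]
opening: 0.0132
grasp_force: 30.0
time_s: 17.55
ee_pos: [0.4934, 0.1395, 0.2829]
orientation: [179.7, 0.1, -162.3]
contact_force: [-6.9, 9.0, 11.3]
opening: 0.0133
grasp_force: 30.0
time_s: 18.05
ee_pos: [0.5121, 0.0801, 0.3073]
orientation: [179.9, 0.1, -162.6]
contact_force: [-7.4, 1.8, 12.6]
opening: 0.0132
grasp_force: 30.0
```

View pics/v9.png

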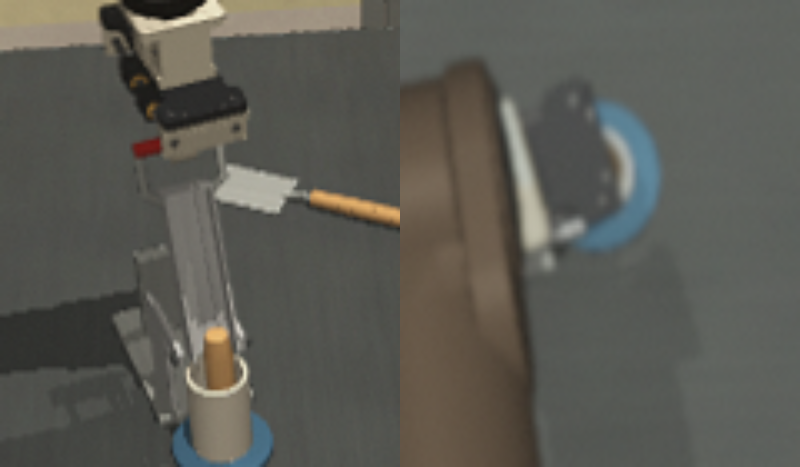

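The trough is empty at about 73°. The pin stands in the crock with its top at (218,335), above the rim at (218,365). I'll lower the trough along the same arc, slowing towards the rest.

```bash

python3 -m handwheel '[{"dx":0,"dy":0.27,"dz":0.07,"twist":0,"gripper":-1},{"dx":0,"dy":0.27,"dz":0.08,"twist":0,"gripper":-1},{"dx":0,"dy":0.71,"dz":0.24,"twist":0,"gripper":-1},{"dx":0,"dy":0.86,"dz":0.37,"twist":0,"gripper":-1},{"dx":0,"dy":0.82,"dz":0.44,"twist":0,"gripper":-1}]'
python3 -m handwheel '[{"dx":0,"dy":0.78,"dz":0.51,"twist":0,"gripper":-1},{"dx":0,"dy":0.73,"dz":0.58,"twist":0,"gripper":-1},{"dx":0,"dy":0.68,"dz":0.64,"twist":0,"gripper":-1},{"dx":0,"dy":0.62,"dz":0.7,"twist":0,"gripper":-1}]'
python3 -m handwheel '[{"dx":0,"dy":0.56,"dz":0.75,"twist":0,"gripper":-1},{"dx":0,"dy":0.49,"dz":0.8,"twist":0,"gripper":-1},{"dx":0,"dy":0.42,"dz":0.84,"twist":0,"gripper":-1},{"dx":0,"dy":0.35,"dz":0.87,"twist":0,"gripper":-1}]'
python3 -m handwheel '[{"dx":0,"dy":0.27,"dz":0.9,"twist":0,"gripper":-1},{"dx":0,"dy":0.1,"dz":0.46,"twist":0,"gripper":-1},{"dx":0,"dy":0.09,"dz":0.46,"twist":0,"gripper":-1},{"dx":0,"dy":0.05,"dz":0.37,"twist":0,"gripper":-1},{"dx":0,"dy":0.04,"dz":0.37,"twist":0,"gripper":-1}]'
python3 -m handwheel '[{"dx":0,"dy":0.02,"dz":0.13,"twist":0,"gripper":-1},{"dx":0,"dy":0.01,"dz":0.12,"twist":0,"gripper":-1},{"dx":0,"dy":0,"dz":0.12,"twist":0,"gripper":-1},{"dx":0,"dy":0,"dz":0,"twist":0,"gripper":-1},{"dx":0,"dy":0,"dz":0,"twist":0,"gripper":-1}]'
```

```text
time_s: 18.65
ee_pos: [0.4944, 0.1367, 0.2817]
orientation: [180.0, 0.1, -162.5]
contact_force: [1.5, -0.7, -0.8]
opening: 0.0133
grasp_force: 30.0
time_s: 19.05
ee_pos: [0.4778, 0.1909, 0.2314]
orientation: [180.0, 0.1, -162.5]
contact_force: [5.2, -0.7, -0.1]
opening: 0.0131
grasp_force: 30.0
time_s: 19.45
ee_pos: [0.4672, 0.2252, 0.1659]
orientation: [-180.0, 0.1, -162.5]
contact_force: [5.0, -1.7, -1.0]
opening: 0.0135
grasp_force: 30.0
time_s: 19.95
ee_pos: [0.4641, 0.235, 0.1154]
orientation: [-180.0, 0.1, -162.5]
contact_force: [5.9, -1.2, -0.5]
opening: 0.0135
grasp_force: 30.0
time_s: 20.45
ee_pos: [0.4646, 0.2354, 0.1109]
orientation: [179.9, 0.2, -162.6]
contact_force: [-3.4, -6.8, 31.2]
opening: 0.0126
grasp_force: 30.0
```

The trough is on its rest: 31 N upward, with the bar about 2 mm lower in the grip than before. I'll ease off, open just enough, and rise.

```bash

python3 -m handwheel '[{"dx":0,"dy":0,"dz":-0.06,"twist":0,"gripper":-1},{"dx":0,"dy":0,"dz":-0.04,"twist":0,"gripper":-1},{"dx":0,"dy":0,"dz":0,"twist":0,"gripper":-1}]'
python3 -m handwheel '[{"dx":0,"dy":0,"dz":0,"twist":0,"gripper":-0.6},{"dx":0,"dy":0,"dz":0,"twist":0,"gripper":-0.3},{"dx":0,"dy":0,"dz":0,"twist":0,"gripper":-0.2},{"dx":0,"dy":0,"dz":0,"twist":0,"gripper":-0.2}]'
python3 -m handwheel '[{"dx":0,"dy":0,"dz":-0.3,"twist":0,"gripper":-0.2},{"dx":0,"dy":0,"dz":-0.6,"twist":0,"gripper":-0.2},{"dx":0,"dy":0,"dz":-1,"twist":0,"gripper":-0.2},{"dx":0,"dy":0,"dz":-1,"twist":0,"gripper":-0.2},{"dx":0,"dy":0,"dz":-1,"twist":0,"gripper":-0.2}]'
python3 -m handwheel '[{"dx":0,"dy":1,"dz":-1,"twist":0,"gripper":-0.2},{"dx":0,"dy":1,"dz":-1,"twist":0,"gripper":-0.2},{"dx":0,"dy":1,"dz":0,"twist":0,"gripper":-0.2},{"dx":0,"dy":1,"dz":0,"twist":0,"gripper":-0.2},{"dx":0,"dy":1,"dz":0,"twist":0,"gripper":-0.2}]'
python3 -m handwheel '[{"dx":0,"dy":0,"dz":0,"twist":0,"gripper":-0.2},{"dx":0,"dy":0,"dz":0,"twist":0,"gripper":-0.2}]'
python3 foot.py pics/g9.png
python3 - <<'E'
from h import *
s=robot.read_camera("side");t=robot.read_camera("top")
a=ends(mask(s,"red",(195,145,250,180)))[0];b=ends(mask(t,"red",(165,250,195,295)))[0];print("bar",tri([a],[b]))
cv2.imwrite("pics/v10.png",np.hstack([cv2.resize(s[130:240,185:345,::-1],(480,330)),cv2.resize(t[210:310,165:265+0,::-1],(320,330))]))
E
```

```text
time_s: 20.75
ee_pos: [0.4645, 0.2354, 0.1112]
orientation: [180.0, 0.1, -162.6]
contact_force: [4.0, -2.5, 8.6]
opening: 0.0131
grasp_force: 30.0
time_s: 21.15
ee_pos: [0.4626, 0.2356, 0.11]
orientation: [180.0, -0.1, -162.5]
contact_force: [0.0, -0.6, 0.4]
opening: 0.0353
grasp_force: 0.0
time_s: 21.65
ee_pos: [0.4634, 0.2355, 0.1901]
orientation: [180.0, 0.0, -162.5]
contact_force: [0.4, 1.3, -0.1]
opening: 0.0366
grasp_force: 0.0
time_s: 22.15
ee_pos: [0.4331, 0.3318, 0.2297]
orientation: [180.0, 0.1, -162.5]
contact_force: [-0.0, -0.6, 1.4]
opening: 0.0368
grasp_force: 0.0
time_s: 22.35
ee_pos: [0.4333, 0.3308, 0.229]
orientation: [-180.0, 0.0, -162.5]
contact_force: [0.7, -0.5, -0.2]
opening: 0.0365
grasp_force: 0.0
side [0.53233765 0.00912444] r 0.05035517897636004 stand x,y 0.02181475454173998 -0.000233069389424319
top [0.5302865  0.00812299] r 0.04839805742048674 stand x,y 0.022153058097585786 -0.002490383734897062
bar [[0.46333814 0.23481366 0.12973721 0.00168018]]
```

View pics/v10.png

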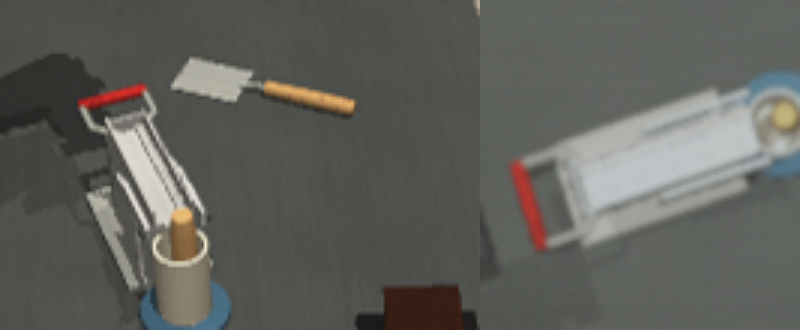

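The trough is level and empty, with the bar back at its starting height. The pin stands in the upright crock with its top at (181,215), the palette knife and cake are in place, and the robot is clear.

```bash
python3 -c "
from station import robot
print(robot.sign_off())"
```

```text
the job is handed in; nothing more can be done
None
```

Job handed in at about 22.5 s: the last pictures show the crock upright under the mouth with the pin standing in it, the empty trough lowered onto its rest and released, and the palette knife and cake in place; I did not re-check the jar, which the arm never went near, and no verdict came back.

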